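# Chuck the dowel and index it to the third stop

### The job

Take the plain thin dowel out of the drilled wooden stand, leaving the two other blanks in place, and push it down into the hole in the steel chuck of the dividing jig until it is fully home. Then grip the black bar knob and turn it clockwise (seen from above), feeling the clicks: stop at the third click from where it rests now, without running on past it. Finish while still gripping the knob there, so that the dowel is held at its third position for the carver's cut; do not let go.

Things in the scene. Friction and masses are not known exactly. Their poses are not given: they have to be found in the camera images.
- dowel_center (a point): Plain round wooden dowel, 12 mm thick and 140 mm long, straight all along, edge of the foot slightly bevelled, 12 g. It starts upright with its lowest 40 mm in one of the stand's holes (which of the three varies), 100 mm standing out. The point is its centre, half-way along (70 mm from either end); z along the dowel, up.
- baluster_center (a point): Turned beaded wooden blank, 134 mm tall, 28 mm thick above a 12 mm tenon; it stands in another hole and is left alone. The point is on its axis, 90 mm above its foot.
- square_blank_center (a point): Square wooden blank, 116 mm tall, 20 mm square above a 12 mm tenon; it stands in another hole and is left alone. The point is on its axis, 80 mm above its foot.
- stand: Fixed dark wooden block, 60 mm (its x) by 190 mm (its y) by 50 mm high, with three upright holes 13.5 mm wide and 40 mm deep along its middle line at y = -60, 0 and +60 mm. Origin: centre of the underside. Grip the dowel with the fingers closing along the block's x.
- jig: Fixed grey dividing jig: base 100 mm (its x) by 270 mm (its y) by 30 mm high, origin at the centre of the underside, z up. The chuck's axis stands at y = -80 mm, the knob's axis at y = +80 mm; between them, at y = +18 mm, stands a block 48 mm high with the spring plunger of the clicks.
- chuck_mouth (a point): Middle of the hole's mouth on top of the chuck, 91 mm above the table. The chuck is a 46 mm square steel block; the hole is upright, round, 15 mm wide, 45 mm deep with a flat floor. A spring ball in its wall, 18 to 30 mm below the mouth, grips the dowel: it takes a push of about 2 to 4 N to get past, and the dowel is then pressed about 1.5 mm to one side and stays. Fully home the dowel's centre is 25 mm above the mouth. The chuck is geared to the knob and turns with it.
- bar_knob (a point): Black bar knob, 50 mm long (its x), 14 mm thick (its y) and 42 mm tall, standing on a round toothed steel dividing plate 73 mm across whose top is 46 mm above the table. The point lies on the turning axis, 70 mm above the table, 18 mm below the bar's top and 24 mm above the plate. It turns about the vertical. Grip it across its 14 mm thickness from above; at the start its x lies along the jig's x.
- divider (a joint): Turn of the dividing plate and bar knob, in rad, clockwise from above positive. It starts in the rest stop near 0. The stops lie 22.5 degrees (0.393 rad) apart: first 0.393, second 0.785, third 1.178; it can be run on to 2.1. A spring plunger with a small roller drops between the teeth of the plate at every stop (the click); about 0.1 to 0.2 N m are needed to leave a stop, and half-way past it snaps into the next.

How it is judged (in metres and radians):
On the way, in this order (a step that is already met when the one before it is completed fails the run):
1. the dowel stands fully home in the chuck while the knob is still at its rest stop (z of dowel_center in the frame of chuck_mouth below 0.029 m and horizontal distance between dowel_center and chuck_mouth below 0.006 m and angle between dowel_center's own z axis and vertical below 0.12 rad and value of joint divider below 0.2 rad), for 0.2 s.
2. the knob is gripped and rests in the third stop (z of dowel_center in the frame of chuck_mouth below 0.029 m and horizontal distance between dowel_center and chuck_mouth below 0.006 m and angle between dowel_center's own z axis and vertical below 0.12 rad and value of joint divider between 1.078 and 1.278 rad and contact force between the fingers and divider above 3 N), for 0.3 s.
At the end, for the whole second after the job is handed in: The dowel is fully home in the chuck (its centre less than 29 mm above the mouth, within 6 mm of the hole's axis, tilted less than 0.12 rad); the knob is at its third stop (1.178 rad, 0.10 rad either way) and still; the fingers are still gripping the bar knob (over 3 N) (all of step 2 and velocity of joint divider between -0.2 and 0.2 rad/s); the arm keeps its last pose, push and grip.
It fails at once if the knob was turned past the third stop (value of joint divider above 1.394 rad).
It fails at once if the knob was turned away from its rest stop before the dowel was in the chuck (value of joint divider above 0.25 rad and z of dowel_center in the frame of chuck_mouth above 0.035 m).
It fails at once if another blank was pulled out or knocked out of its place (distance of any of baluster_center, square_blank_center from where it was at the start of the episode above 0.025 m).
It also fails if it takes over 58 s, if anything falls off the work surface, if the arm or the gripper's body presses on something with over 40 N, if the wrist force passes 120 N, or if a joint passes its speed limit or range.

### The arm

A 6-joint arm with a two-finger parallel gripper is mounted at the origin on the work surface. World frame = base frame: x ahead of the robot, y to its left, z up, the work surface at z = 0. Lengths are in mm, angles in rad, forces in N, time in s.
With the tool pointing down it reaches from about 250 to 775 mm from the base axis. Payload 4 kg.
Tool frame: the origin (TCP) lies at the very end of the fingers, on their centre line; the grasp point (between the pads) lies 19 mm behind it; z points along the fingers, y is the line along which they close (so a half turn about z gives the same grasp; the last joint's range is limited). The gripper opens to 85 mm and grips with 20 to 120 N. Pads are 22 mm wide; open, the fingers measure 114 mm over their backs; the gripper's body (76 mm by 85 mm) begins 54 mm behind the grasp point. The pads swing forward as they close: fully open they stand 13 mm farther back than shut.
Start: joints at [-0.103, 0.087, 1.371, -0, 1.684, -0.103], TCP at [550.016, -0.006, 231.341] pointing down, gripper open.
Joint ranges: [-3.1, 3.1], [-0.76, 2.03], [0.27, 2.55], [-1.08, 4.22], [0.17, 2.65], [-2.57, 2.57]. Speed limits (rad/s): [2.79, 2.79, 3.14, 3.14, 3.14, 3.14].

### API

Orientations are given as a unit quaternion [w, x, y, z].
In Python, from workcell import manip gives the robot as it stands.
- The arm moves only by the tool send_rows, never from a script. Its argument "commands" is text: rows parted by semicolons, each of 5 numbers parted by spaces: the opening, from -1 (shut) to 1 (fully open), then the shift along the world's x, y, z in mm, then the turn about the world's z in degrees. A call has 1 to 20 rows; each row shifts and turns the commanded pose from where the row before left it; what a row does not reach is not made up. A row lasts 1/8 s, in which the tool goes at most 62.5 mm and 10.7 degrees, less where a joint would pass 70% of its speed; a pose out of reach is approached as far as the arm can. A call with a gripper value outside its range is refused whole. The fingers move at their own pace and stop on an object; "force" is the grip in N (left out, the last holds). Time passes only in rows, so rows that do not move let the fingers close. It gives the time, the measured TCP pose, the force, the opening and the grip force at its end, in the units of the state.
- manip.read_state(): the state, without advancing time (a new reading comes with each control period).
- manip.read_camera(name): name is "scene" or "side" or "wrist"; returns a dict with "img" (384x512x3 uint8, red, green, blue), "K" (3x3 intrinsics, pixels), "world_to_cam" (4x4, takes a point from world to camera coordinates); the wrist camera has in their place "mount" (4x4, takes a point from camera to tool coordinates, whose origin is the TCP and whose axes are the flange's). Camera axes: x right, y down, z forward; pixel columns grow to the right and rows downward; lengths in mm; the calibration is good to about 2 mm. A picture is of the moment at which its call begins: read the wrist's pose just before it. There is no depth.
- manip.hand_in(): hands the job in; it is judged then, once.
The state is a dict: "time_s": time; "joints": joint angles; "dq": joint speeds; "effort": joint torques, N m; "tcp_pos": TCP position; "tool_rot": TCP orientation; "ft_force": force on the tool from outside, world axes, zero at the start; "moment": the same for the moment, N m; "gripper_width": opening from 0.0 (shut) to 1.0 (fully open); "grip_force": force on a finger pad.
Only numpy, scipy, OpenCV 4.12 (cv2) and the standard library are available. Lean on these libraries where they do the work, as an engineer would, in place of code of your own. Each camera call takes 0.05 s, during which the arm holds its last target. There are 200 camera calls.

## Working session

There is one attempt and no reset: what is moved stays moved. The work goes in short steps, Python scripts to look and compute and a tool call to move; the robot and the scene stay as the last step left them, time stands still between calls to the robot, and variables do not carry over. Pictures are saved under pics/ and viewed, at most 10 in all, crops included, and the job is handed in when it is done.

Besides the shell and the picture viewer there is one more tool, called by a JSON object that holds its "op" and its "data". send_rows: Moves the arm, as the interface text tells. Its arguments: {"type":"object","properties":{"commands":{"type":"string"},"force":{"type":"number"}},"required":["commands"]}

```bash
mkdir -p pics; python3 - <<'E'
from workcell import manip
import cv2,numpy as np,pickle
s=manip.read_state();print(s)
d={}
for n in("scene","side","wrist"):
    c=manip.read_camera(n);d[n]=c
    cv2.imwrite(f"pics/{n}0.png",cv2.resize(c["img"][:,:,::-1],(800,600),interpolation=cv2.INTER_CUBIC))
    print(n,c["K"].tolist(),np.round(c.get("world_to_cam",c.get("mount")),4).tolist())
pickle.dump((s,d),open("d0.pkl","wb"))
E
```

```text
{'time_s': 0.0, 'joints': array([-1.03111773e-01,  8.79512660e-02,  1.37229012e+00,  9.46265872e-06,
        1.68363410e+00, -1.03081886e-01]), 'dq': array([-0.00037006,  0.00036771, -0.00084242,  0.00014738,  0.00101534,
        0.00037034]), 'effort': array([ 4.64244640e-04, -3.51862407e+01, -3.13276148e+01,  2.58579206e-05,
        1.07225846e-02,  9.27783418e-06]), 'tcp_pos': array([5.49479887e+02, 4.57965287e-02, 2.30123005e+02]), 'tool_rot': array([-0.00088884,  0.70711651,  0.70709613, -0.00071611]), 'ft_force': array([ 0.40109634, -0.76898794,  0.38865986]), 'moment': array([ 0.01071279,  0.0321417 , -0.04873975]), 'grip_force': 0.0, 'gripper_width': 0.9978522675131648}
scene [[359.4534006743528, 0.0, 257.5735893761421], [0.0, 359.4534006743528, 196.3053559802279], [0.0, 0.0, 1.0]] [[0.6613, 0.7501, 0.0044, -403.0894], [0.6242, -0.5469, -0.5579, -265.2266], [-0.4161, 0.3717, -0.8299, 1132.2209], [0.0, 0.0, 0.0, 1.0]]
side [[464.92199998780757, 0.0, 252.87783446667723], [0.0, 464.92199998780757, 193.76299595770007], [0.0, 0.0, 1.0]] [[0.9559, -0.2938, 0.0035, -521.6709], [-0.2051, -0.6759, -0.7079, 217.1229], [0.2104, 0.6759, -0.7063, 806.6166], [0.0, 0.0, 0.0, 1.0]]
wrist [[289.5194506500118, 0.0, 252.7566757158401], [0.0, 289.5194506500118, 189.71224556471643], [0.0, 0.0, 1.0]] [[0.0001, -0.9622, -0.2725, 68.9513], [1.0, 0.0001, 0.0002, -0.1528], [-0.0002, -0.2725, 0.9622, -142.645], [0.0, 0.0, 0.0, 1.0]]
```

View pics/scene0.png

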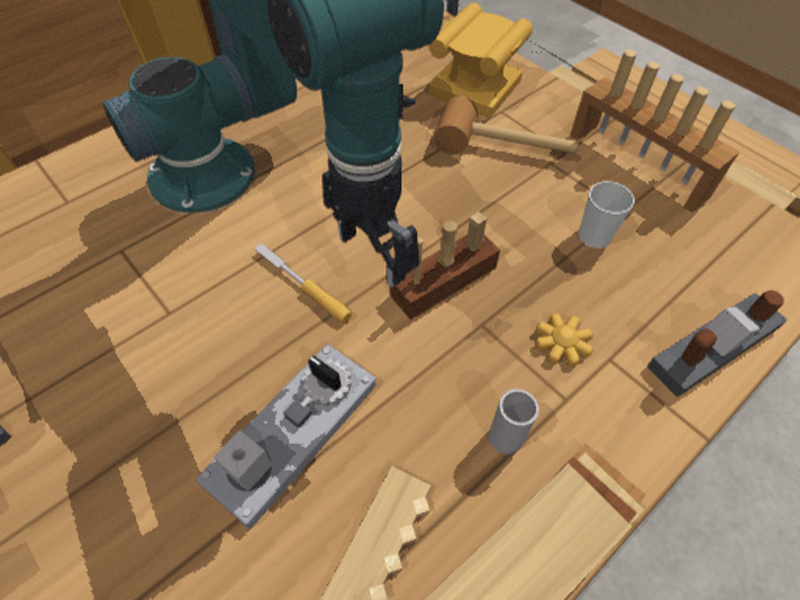

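View pics/side0.png

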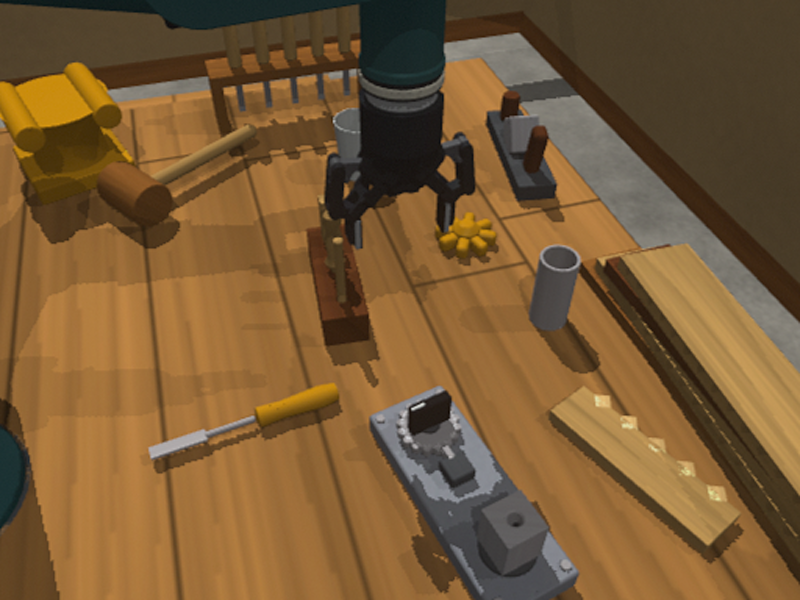

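The dowel is the thin rod at the stand's near end in the side view (about 340,240 to 342,300). The chuck is at about (515,520) and the knob at about (430,412). Next I'll view enlarged crops.

```bash
python3 - <<'E'
import cv2,numpy as np,pickle
s,d=pickle.load(open("d0.pkl","rb"))
def crop(n,x,y,w,h,k,f): cv2.imwrite(f,cv2.resize(d[n]["img"][y:y+h,x:x+w,::-1],None,fx=k,fy=k,interpolation=cv2.INTER_CUBIC))
crop("scene",120,130,200,150,4,"pics/a1.png") 
crop("scene",120,210,133,130,4.5,"pics/a2.png")
crop("side",190,240,190,144,4,"pics/b1.png")
crop("side",180,110,100,120,5,"pics/b2.png")
E
```

```text
(no output)
```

View pics/a2.png

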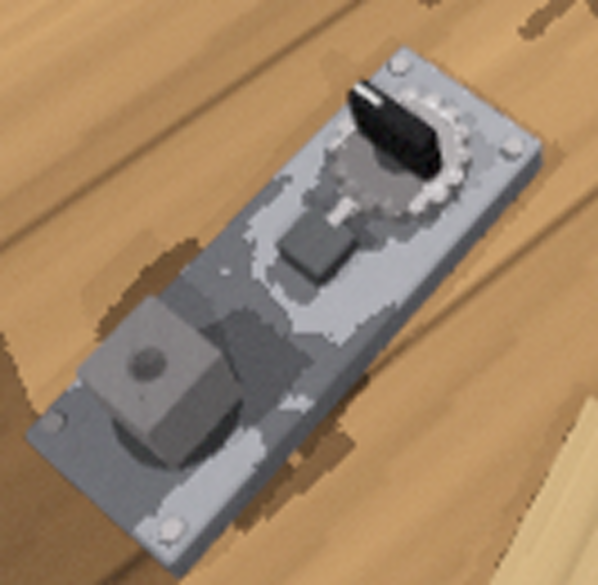

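View pics/b1.png

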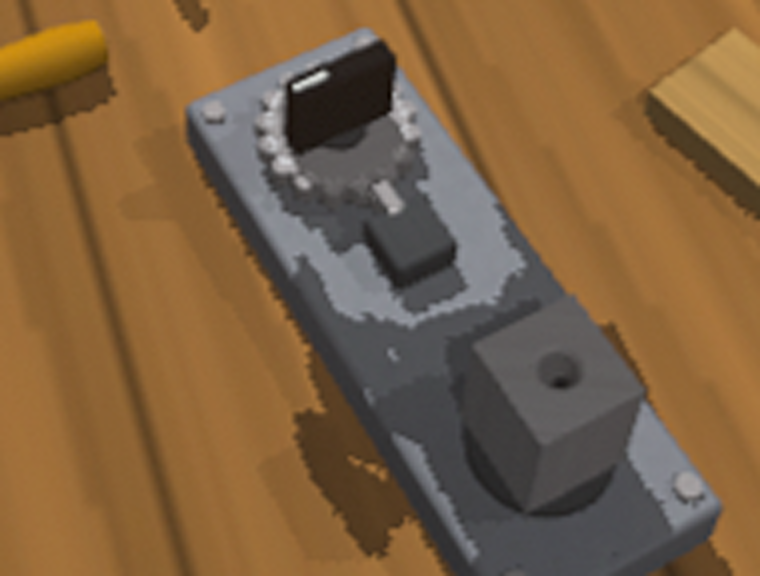

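View pics/b2.png

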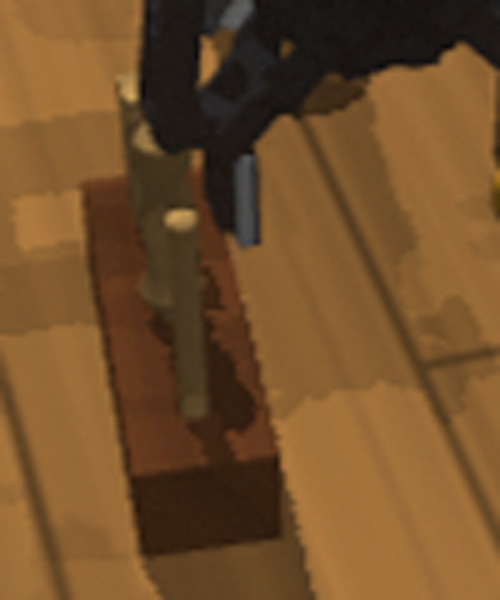

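```bash
cat > h.py <<'E'
import numpy as np,pickle
from scipy.optimize import least_squares
s,D=pickle.load(open("d0.pkl","rb"))
def proj(n,P):
    T=D[n]["world_to_cam"];p=np.atleast_2d(P)@T[:3,:3].T+T[:3,3];q=p@D[n]["K"].T
    return q[:,:2]/q[:,2:]
def px(u,k,off): return (np.array(u,float)+.5)/k-.5+off
def onplane(n,uv,z):
    T=D[n]["world_to_cam"];R=T[:3,:3];c=-R.T@T[:3,3]
    r=R.T@np.linalg.inv(D[n]["K"])@[*uv,1];return c+r*(z-c[2])/r[2]
def place(v,P):
    c,S=np.cos(v[2]),np.sin(v[2]);P=np.atleast_2d(P)
    return np.c_[v[0]+c*P[:,0]-S*P[:,1],v[1]+S*P[:,0]+c*P[:,1],P[:,2]]
def fit(obs,v0):
    f=lambda v:np.concatenate([(proj(n,place(v,P))-uv)[0] for n,uv,P in obs])
    r=least_squares(f,v0,loss="soft_l1",x_scale=[100,100,1]);return r.x,f(r.x).reshape(-1,2)
E
python3 - <<'E'
from h import *
a=lambda *u:px(u,4.5,[120,210]); b=lambda *u:px(u,4,[190,240]); c=lambda *u:px(u,5,[180,110])
np.set_printoptions(precision=2,suppress=True)
for n,u,z in[("scene",a(150,364),91),("side",b(559,371),91),("side",b(187,108),30),("side",b(370,30),30),("scene",a(403,47),30),("scene",a(543,145),30),("scene",a(27,433),30),("side",b(720,497),30)]: print(n,z,onplane(n,u,z))
for u,z in[(c(82,185),50),(c(133,475),50),(c(280,457),50),(c(147,553),0),(c(278,535),0),(c(181,218),150),(c(195,412),50)]: print("stand",z,onplane("side",u,z))
print(onplane("scene",px((418,240),800/512,[0,0]),150))
E
```

```text
scene 91 [ 583.39 -256.32   91.  ]
side 91 [ 585.54 -256.94   91.  ]
side 30 [496.23 -58.01  30.  ]
side 30 [591.57 -39.67  30.  ]
scene 30 [494.89 -57.1   30.  ]
scene 30 [590.6  -37.81  30.  ]
scene 30 [ 545.96 -317.15   30.  ]
side 30 [ 644.09 -295.91   30.  ]
stand 50 [494.99 278.27  50.  ]
stand 50 [475.85  92.26  50.  ]
stand 50 [535.05  84.82  50.  ]
stand 0 [478.85  94.22   0.  ]
stand 0 [533.91  88.1    0.  ]
stand 150 [509.13 124.79 150.  ]
stand 50 [508.45 119.95  50.  ]
[504.8  122.02 150.  ]
```

```bash
python3 - <<'E'
from h import *
a=lambda *u:px(u,4.5,[120,210]); b=lambda *u:px(u,4,[190,240]); c=lambda *u:px(u,5,[180,110])
np.set_printoptions(precision=2,suppress=True)
o=[("scene",a(150,364),(0,-80,91)),("side",b(559,371),(0,-80,91)),("side",b(187,108),(-50,135,30)),("side",b(370,30),(50,135,30)),("scene",a(403,47),(-50,135,30)),("scene",a(543,145),(50,135,30)),("scene",a(27,433),(-50,-135,30)),("side",b(720,497),(50,-135,30))]
v,r=fit(o,[570,-180,.19]);print("jig",v,v[2]*57.3);print(r)
print("chuck",place(v,(0,-80,91)),"knob",place(v,(0,80,70)))
o=[("side",c(82,185),(-30,95,50)),("side",c(133,475),(-30,-95,50)),("side",c(280,457),(30,-95,50)),("side",c(147,553),(-30,-95,0)),("side",c(278,535),(30,-95,0)),("side",c(181,218),(0,-60,150)),("scene",px((418,240),800/512,[0,0]),(0,-60,150))]
w,r=fit(o,[510,185,-.12]);print("stand",w,w[2]*57.3);print(r)
print("dowel",place(w,(0,-60,80)),place(w,(0,0,80)))
E
```

```text
jig [ 569.18 -178.11    0.19] 11.16293692717501
[[ 0.23  0.55]
 [-0.63 -0.05]
 [-1.57 -0.85]
 [-0.39 -1.52]
 [ 0.35 -0.65]
 [ 1.01 -0.03]
 [-1.22  1.07]
 [ 1.66  2.92]]
chuck [[ 584.67 -256.59   91.  ]] knob [[553.7  -99.62  70.  ]]
stand [515.11 183.63  -0.1 ] -5.9095157276846635
[[-0.24 -0.78]
 [-0.17  0.05]
 [-0.1  -0.43]
 [-1.35  1.04]
 [ 0.84  0.56]
 [ 0.01  0.29]
 [ 1.8   0.6 ]]
dowel [[508.94 123.95  80.  ]] [[515.11 183.63  80.  ]]
```

{"op": "send_rows", "data": {"commands": "1 -14 42 0 -2; 1 -14 42 0 -2; 1 -12.5 40 -20 -2; 1 0 0 -30 0; 1 0 0 0 0; 1 0 0 0 0", "force": 30}}

```text
time_s: 0.9
tcp_pos: [510.0, 123.7, 182.1]
tool_rot: [0.0, 0.743, 0.669, 0.0]
ft_force: [-0.2, -0.2, -0.3]
gripper_width: 1.001
grip_force: 0.0
```

```bash
cat >> h.py <<'E'
from scipy.spatial.transform import Rotation as Ro
def wcam(tag):
    from workcell import manip
    import cv2
    s=manip.read_state();c=manip.read_camera("wrist")
    w,x,y,z=s["tool_rot"];T=np.eye(4);T[:3,:3]=Ro.from_quat([x,y,z,w]).as_matrix();T[:3,3]=s["tcp_pos"]
    c["world_to_cam"]=np.linalg.inv(T@c["mount"]);D[tag]=c;pickle.dump((s,D),open("d0.pkl","wb"))
    print(s["time_s"],s["tcp_pos"].round(1),s["ft_force"].round(2),s["joints"].round(2));return s,c
E
python3 - <<'E'
from h import *;import cv2
s,c=wcam("w1")
im=cv2.resize(c["img"][:,:,::-1],(800,600),interpolation=cv2.INTER_CUBIC)
for z in(50,150):print(z,proj("w1",[[508.9,124,z]])*800/512)
cv2.imwrite("pics/w1.png",im)
E
```

```text
0.9 [510.  123.7 182.1] [-0.21 -0.19 -0.3 ] [ 0.13  0.05  1.51 -0.    1.58  0.24]
50 [[393.09425219 282.51953876]]
150 [[392.44183949 341.28724954]]
```

View pics/w1.png

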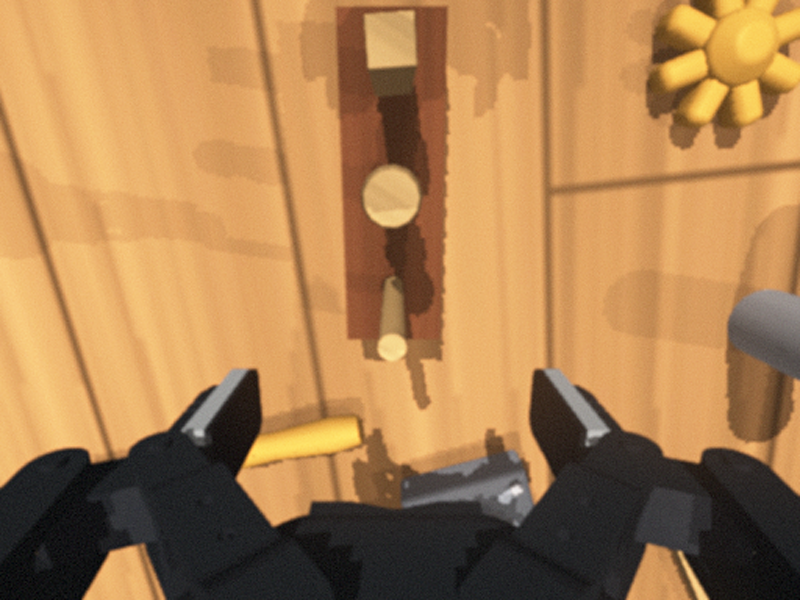

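The wrist view shows the dowel top at (392,347), against a predicted (392,341). It sits midway between the fingers, with the baluster at (391,196) and the square blank at (391,40) behind it. I'll descend and grip.

{"op": "send_rows", "data": {"commands": "1 -1 -1.5 -34 0; 1 0 0 -34 0; 1 0 0 -34 0; 1 0 0 0 0; -1 0 0 0 0; -1 0 0 0 0; -1 0 0 0 0; -1 0 0 0 0; -1 0 0 0 0; -1 0 0 0 0; -1 0 0 0 0", "force": 30}}

```text
time_s: 2.33
tcp_pos: [508.6, 122.5, 79.7]
tool_rot: [0.0, 0.743, 0.669, 0.0]
ft_force: [-0.9, -0.6, 3.6]
gripper_width: 0.13
grip_force: 29.2
```

{"op": "send_rows", "data": {"commands": "-1 0 0 10 0; -1 0 0 20 0; -1 0 0 40 0; -1 0 0 40 0; -1 9 -47 0 0; -1 9 -47 0 0; -1 10 -47 0 0; -1 10 -47 0 0; -1 10 -47 0 0; -1 10 -48 0 0; -1 9 -48 0 0; -1 9 -48 0 0; -1 0 0 0 0; -1 0 0 0 0; -1 0 0 0 0"}}

```text
time_s: 4.2
tcp_pos: [584.6, -255.2, 189.6]
tool_rot: [-0.0, 0.743, 0.67, 0.0]
ft_force: [0.1, -0.2, -0.5]
gripper_width: 0.133
grip_force: 29.4
```

```bash
python3 - <<'E'
from h import *;import cv2
from workcell import manip
s,c=wcam("w2")
k=800/512
print(manip.read_state()["gripper_width"])
im=cv2.resize(c["img"][130:320,140:380,::-1],(756,598),interpolation=cv2.INTER_CUBIC)
t=s["tcp_pos"]
f=lambda n,P,o,k:(proj(n,[P])-o+.5)*k-.5
print("mouth w",f("w2",[584.67,-256.6,91],[140,130],3.15),"foot w",f("w2",[t[0],t[1],t[2]-70],[140,130],3.15))
cv2.imwrite("pics/w2.png",im)
for n,o in(("scene",(120,210)),("side",(270,220))):
    c=manip.read_camera(n);D[n+"2"]=c
    cv2.imwrite(f"pics/{n}2.png",cv2.resize(c["img"][o[1]:o[1]+150,o[0]:o[0]+100,::-1],None,fx=4,fy=4,interpolation=cv2.INTER_CUBIC))
    print(n,"mouth",f(n,[584.67,-256.6,91],o,4),"foot",f(n,[t[0],t[1],t[2]-70],o,4),"top",f(n,[t[0],t[1],t[2]+70],o,4))
a,b=cv2.imread("pics/scene2.png"),cv2.imread("pics/side2.png");cv2.imwrite("pics/both2.png",np.hstack([a,b]))
E
```

```text
4.2 [ 584.6 -255.2  189.6] [ 0.07 -0.23 -0.5 ] [-0.5   0.29  1.21  0.    1.64 -0.4 ]
0.12961905707227608
mouth w [[357.42028654 196.14654374]] foot w [[356.61481532 223.50297496]]
scene mouth [[134.18435175 325.72730013]] foot [[122.48873475 303.62517861]] top [[ 37.82057177 181.19844753]]
side mouth [[236.47336629 450.82326564]] foot [[244.07226679 408.1715717 ]] top [[299.30061556 175.11058684]]
```

View pics/both2.png

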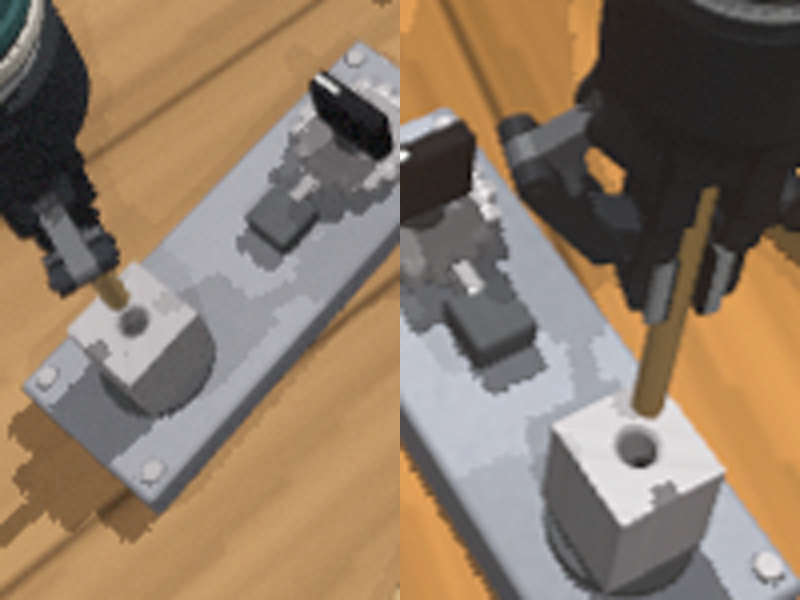

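View pics/w2.png

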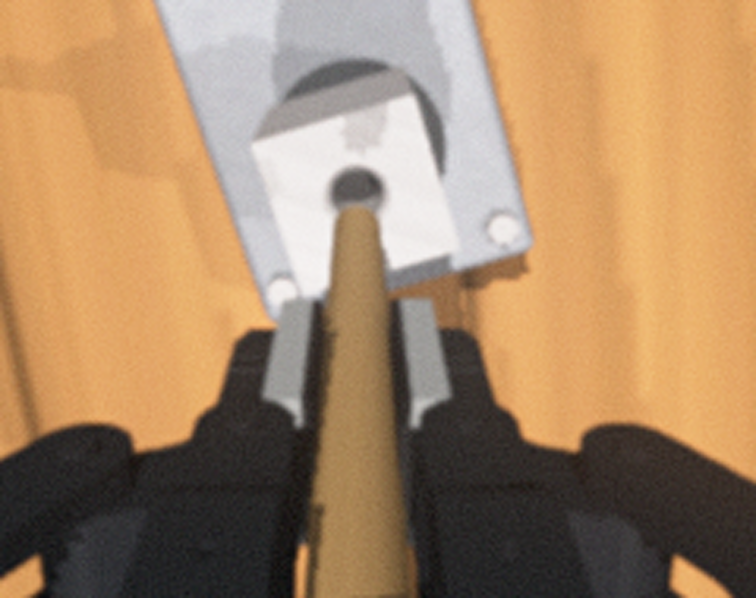

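The foot hangs about 29 mm above the mouth. In the wrist crop the mouth is at (357,186) and the top edge of the foot at (357,207). In the side crop the mouth is at (237,448) and the foot centre at (248,409). I'll compute the offset between them.

```bash
python3 - <<'E'
from h import *
np.set_printoptions(precision=2,suppress=True)
fz=189.6-70
o=np.array
W=lambda *u:px(u,3.15,o([140,130]));S=lambda *u:px(u,4,o([120,210]));I=lambda *u:px(u,4,o([270,220]))
print("wrist mouth",onplane("w2",W(357,186),91)," foot",onplane("w2",W(357,207),fz)-[0,6,0])
print("side mouth",onplane("side",I(237,448),91)," foot",onplane("side",I(248,409),fz))
print("scene mouth",onplane("scene",S(134,321),91)," foot",onplane("scene",S(121,303),fz))
E
```

```text
wrist mouth [ 584.85 -253.7    91.  ]  foot [ 585.09 -257.04  119.6 ]
side mouth [ 585.32 -255.6    91.  ]  foot [ 585.8  -255.92  119.6 ]
scene mouth [ 582.53 -255.36   91.  ]  foot [ 583.8  -255.59  119.6 ]
```

{"op": "send_rows", "data": {"commands": "-1 -0.6 1 -10 0; -1 0 0 -10 0; -1 0 0 -3 0; -1 0 0 -2 0; -1 0 0 -2 0; -1 0 0 -2 0; -1 0 0 0 0"}}

```text
time_s: 5.22
tcp_pos: [583.9, -255.5, 160.3]
tool_rot: [0.0, 0.743, 0.669, 0.0]
ft_force: [-0.3, 1.1, -0.1]
gripper_width: 0.131
grip_force: 29.4
```

```bash
python3 - <<'E'
from h import *;import cv2
s,c=wcam("w3")
cv2.imwrite("pics/w3.png",cv2.resize(c["img"][150:250,170:340,::-1],None,fx=4.5,fy=4.5,interpolation=cv2.INTER_CUBIC))
E
```

```text
5.225 [ 583.9 -255.5  160.3] [-0.27  1.12 -0.08] [-0.5   0.3   1.26  0.    1.58 -0.4 ]
```

{"op": "send_rows", "data": {"commands": "-1 0 0 -1.5 0; -1 0 0 -1.5 0; -1 0 0 0 0"}}

```text
time_s: 5.65
tcp_pos: [583.8, -255.4, 157.1]
tool_rot: [-0.0, 0.743, 0.669, -0.0]
ft_force: [-0.8, 0.0, 0.9]
gripper_width: 0.129
grip_force: 29.4
```

{"op": "send_rows", "data": {"commands": "-1 0 0 -2.5 0; -1 0 0 -2.5 0; -1 0 0 -2.5 0; -1 0 0 -2.5 0; -1 0 0 0 0"}}

```text
time_s: 6.28
tcp_pos: [583.7, -255.4, 146.9]
tool_rot: [-0.0, 0.743, 0.669, -0.0]
ft_force: [-0.7, 0.3, -0.5]
gripper_width: 0.128
grip_force: 29.4
```

{"op": "send_rows", "data": {"commands": "-1 0 0 -3 0; -1 0 0 -3 0; -1 0 0 -3 0; -1 0 0 -3 0; -1 0 0 -2 0; -1 0 0 -2 0; -1 0 0 0 0"}}

```text
time_s: 7.15
tcp_pos: [583.5, -255.5, 130.7]
tool_rot: [-0.0, 0.743, 0.669, -0.0]
ft_force: [-2.0, -0.6, -0.6]
gripper_width: 0.133
grip_force: 29.5
```

{"op": "send_rows", "data": {"commands": "-1 0 0 -3 0; -1 0 0 -3 0; -1 0 0 -3 0; -1 0 0 -2 0; -1 0 0 -2 0; -1 0 0 0 0"}}

```text
time_s: 7.9
tcp_pos: [583.7, -255.4, 117.8]
tool_rot: [-0.0, 0.743, 0.669, -0.0]
ft_force: [-2.1, -0.4, -1.1]
gripper_width: 0.128
grip_force: 29.6
```

{"op": "send_rows", "data": {"commands": "-1 0 0 -1 0; -1 0 0 -1 0; -1 0 0 -1 0; -1 0 0 0 0"}}

```text
time_s: 8.4
tcp_pos: [584.0, -255.6, 115.8]
tool_rot: [0.0, 0.743, 0.669, 0.0]
ft_force: [-1.8, 0.0, 2.7]
gripper_width: 0.131
grip_force: 29.9
```

{"op": "send_rows", "data": {"commands": "-1 0 0 -1 0; -1 0 0 -1 0; -1 0 0 0 0"}}

```text
time_s: 8.78
tcp_pos: [584.3, -255.8, 115.7]
tool_rot: [0.001, 0.743, 0.669, 0.0]
ft_force: [-4.6, 0.4, 8.7]
gripper_width: 0.127
grip_force: 30.8
```

The dowel is home: there is floor contact at z 115.7, where 116 was expected. I'll release it and go over to the knob.

{"op": "send_rows", "data": {"commands": "-1 0 0 2 0; 0.6 0 0 0 0; 0.6 0 0 0 0; 0.6 0 0 0 0; 0.6 0 0 35 0; 0.6 0 0 35 0; 0.6 0 0 35 0; 0.6 -4 22 0 10; 0.6 -4 22 0 10; 0.6 -4 22 0 10; 0.6 -4 22 0 10; 0.6 -4 22 0 10; 0.6 -4 22 0 10; 0.6 -4 21 0 10; 0.6 -3 4 0 10; 0.6 0 0 0 10; 0.6 0 0 0 10; 0.6 0 0 0 7.2; 0.6 0 0 -30 0; 0.6 0 0 -30 0; 0.6 0 0 0 0"}}

```text
validation failed for argument at $.co...
```

{"op": "send_rows", "data": {"commands": "-1 0 0 2 0; 0.6 0 0 0 0; 0.6 0 0 0 0; 0.6 0 0 0 0; 0.6 0 0 35 0; 0.6 0 0 35 0; 0.6 0 0 35 0; 0.6 -4 22 0 10; 0.6 -4 22 0 10; 0.6 -4 22 0 10; 0.6 -4 22 0 10; 0.6 -4 22 0 10; 0.6 -4 22 0 10; 0.6 -4 21 0 10; 0.6 -3 4 0 10; 0.6 0 0 0 10; 0.6 0 0 0 10; 0.6 0 0 0 7.2; 0.6 0 0 -30 0; 0.6 0 0 -30 0"}}

```text
time_s: 11.28
tcp_pos: [553.4, -98.5, 160.1]
tool_rot: [0.001, -0.098, 0.995, -0.0]
ft_force: [-0.1, -0.2, -1.5]
gripper_width: 0.797
grip_force: 0.0
```

{"op": "send_rows", "data": {"commands": "0.6 0 0 0 0; 0.6 0 0 0 0"}}

```text
time_s: 11.52
tcp_pos: [553.5, -98.6, 161.5]
tool_rot: [0.001, -0.098, 0.995, -0.0]
ft_force: [0.6, -0.4, 0.3]
gripper_width: 0.8
grip_force: 0.0
```

```bash
python3 - <<'E'
from h import *;import cv2
from workcell import manip
s,c=wcam("w4");c2=manip.read_camera("side")
P=np.array([[553.2,-98.6,88]]);print(proj("w4",P),proj("side",P))
a=cv2.resize(c["img"][:,:,::-1],(512,384));b=cv2.resize(c2["img"][184:384,240:390,::-1],(288,384),interpolation=cv2.INTER_CUBIC)
cv2.imwrite("pics/k4.png",np.hstack([a,b]))
print(Ro.from_quat(s["tool_rot"][[1,2,3,0]]).as_matrix().round(3).tolist())
E
```

```text
11.525 [553.5 -98.6 161.5] [ 0.64 -0.42  0.25] [-0.28  0.14  1.45  0.    1.55 -2.04]
[[252.96824027 198.93821255]] [[274.18208506 256.98848545]]
[[-0.981, -0.194, 0.002], [-0.194, 0.981, -0.0], [-0.002, -0.001, -1.0]]
```

View pics/k4.png

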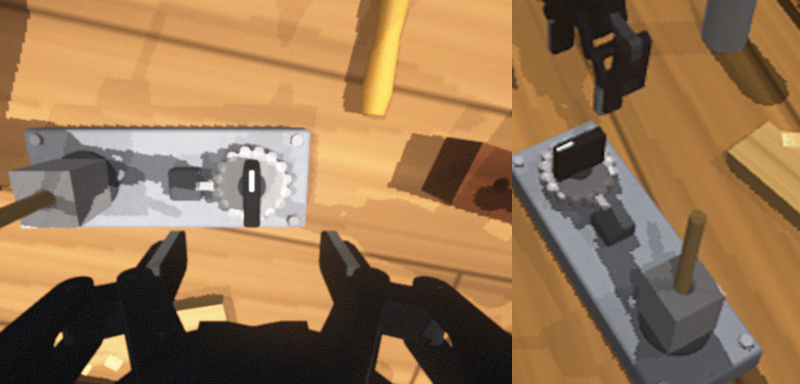

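The knob's bar top is centred at about (251,197), against a predicted (253,199), so it lies 1.5 mm toward the chuck. The dowel stands upright in the chuck. I'll descend and grip the bar.

{"op": "send_rows", "data": {"commands": "0.6 0 -1 -33 0; 0.6 0 0 -33 0; 0.6 0 0 -33 0; 0.6 0 0 0 0; -1 0 0 0 0; -1 0 0 0 0; -1 0 0 0 0; -1 0 0 0 0; -1 0 0 0 0; -1 0 0 0 0", "force": 40}}

```text
time_s: 12.88
tcp_pos: [553.9, -99.7, 63.1]
tool_rot: [0.001, -0.098, 0.995, -0.0]
ft_force: [-0.7, 0.8, 5.2]
gripper_width: 0.153
grip_force: 41.6
```

```bash
cat > st.py <<'E'
from workcell import manip
from scipy.spatial.transform import Rotation as R
s=manip.read_state();q=s["tool_rot"];y=R.from_quat(q[[1,2,3,0]]).as_matrix()[:,1]
import math;print(s["time_s"],"yaw",round(math.degrees(math.atan2(y[1],y[0])),2),s["tcp_pos"].round(1),s["ft_force"].round(1),s["moment"].round(3),s["grip_force"],s["gripper_width"])
E
python3 st.py
```

```text
12.875 yaw 101.2 [553.9 -99.7  63.1] [-0.7  0.8  5.2] [ 0.045  0.099 -0.008] 41.57144486904144 0.15278907850859555
```

{"op": "send_rows", "data": {"commands": "-1 0 0 0 -4; -1 0 0 0 -4; -1 0 0 0 0"}}

```text
time_s: 13.25
tcp_pos: [553.9, -99.8, 63.1]
tool_rot: [0.001, -0.028, 1.0, -0.0]
ft_force: [-0.1, -0.5, 6.9]
gripper_width: 0.156
grip_force: 41.6
```

```bash
python3 st.py
```

```text
13.25 yaw 93.19 [553.9 -99.8  63.1] [-0.1 -0.5  6.9] [0.097 0.138 0.001] 41.60014450550079 0.15568328330910772
```

{"op": "send_rows", "data": {"commands": "-1 0 0 0 -4; -1 0 0 0 -4; -1 0 0 0 -4; -1 0 0 0 -2.5; -1 0 0 0 0; -1 0 0 0 0"}}

```text
time_s: 14.0
tcp_pos: [553.9, -99.8, 63.1]
tool_rot: [0.001, 0.099, 0.995, -0.0]
ft_force: [-0.5, 0.6, 6.4]
gripper_width: 0.155
grip_force: 41.6
```

```bash
python3 st.py
```

```text
14.0 yaw 78.69 [553.9 -99.8  63.1] [-0.5  0.6  6.4] [-0.021  0.104 -0.036] 41.591856479644775 0.15534193527593754
```

The opening is unchanged at 13 mm, so the bar follows the tool. On to the second click, checking the moment midway.

{"op": "send_rows", "data": {"commands": "-1 0 0 0 -3; -1 0 0 0 -3; -1 0 0 0 -3; -1 0 0 0 0"}}

```text
time_s: 14.5
tcp_pos: [553.9, -99.8, 63.1]
tool_rot: [0.001, 0.176, 0.984, -0.0]
ft_force: [-0.4, 0.3, 5.6]
gripper_width: 0.155
grip_force: 41.6
```

```bash
python3 st.py
```

```text
14.5 yaw 69.69 [553.9 -99.8  63.1] [-0.4  0.3  5.6] [-0.02   0.101 -0.013] 41.5960031747818 0.15505210307392894
```

{"op": "send_rows", "data": {"commands": "-1 0 0 0 -4; -1 0 0 0 -4; -1 0 0 0 -3; -1 0 0 0 -2.5; -1 0 0 0 0; -1 0 0 0 0"}}

```text
time_s: 15.25
tcp_pos: [553.9, -99.9, 63.1]
tool_rot: [0.001, 0.291, 0.957, -0.0]
ft_force: [-1.5, 1.0, 6.8]
gripper_width: 0.153
grip_force: 41.6
```

```bash
python3 st.py; python3 - <<'E'
from workcell import manip
import cv2
c=manip.read_camera("scene")["img"];b=manip.read_camera("side")["img"]
cv2.imwrite("pics/sc5.png",c[:,:,::-1]);cv2.imwrite("pics/sd5.png",b[:,:,::-1])
E
```

```text
15.25 yaw 56.19 [553.9 -99.9  63.1] [-1.5  1.   6.8] [-0.008  0.106 -0.073] 41.59867465496063 0.15316936143459395
```

{"op": "send_rows", "data": {"commands": "-1 0 0 0 -3; -1 0 0 0 -3; -1 0 0 0 -3; -1 0 0 0 0"}}

```text
time_s: 15.85
tcp_pos: [553.8, -99.9, 63.1]
tool_rot: [0.001, 0.365, 0.931, -0.0]
ft_force: [0.1, -0.3, 5.7]
gripper_width: 0.16
grip_force: 41.6
```

```bash
python3 st.py
```

```text
15.85 yaw 47.19 [553.8 -99.9  63.1] [ 0.1 -0.3  5.7] [ 0.009  0.149 -0.032] 41.6042822599411 0.16042638834365539
```

{"op": "send_rows", "data": {"commands": "-1 0 0 0 -4; -1 0 0 0 -4; -1 0 0 0 -3; -1 0 0 0 -2.5; -1 0 0 0 0; -1 0 0 0 0; -1 0 0 0 0; -1 0 0 0 0"}}

```text
time_s: 16.85
tcp_pos: [553.8, -99.9, 63.1]
tool_rot: [0.001, 0.472, 0.882, 0.0]
ft_force: [-0.6, -0.1, 6.3]
gripper_width: 0.155
grip_force: 41.6
```

```bash
python3 st.py; python3 - <<'E'
from workcell import manip
import cv2,numpy as np
f=lambda i,x,y:cv2.resize(i[y:y+130,x:x+130,::-1],(400,400),interpolation=cv2.INTER_CUBIC)
a=f(manip.read_camera("scene")["img"],120,215);b=f(manip.read_camera("side")["img"],260,240)
cv2.imwrite("pics/fin.png",np.hstack([a,b]))
E
```

```text
16.85 yaw 33.7 [553.8 -99.9  63.1] [-0.6 -0.1  6.3] [-0.044  0.206 -0.012] 41.611472368240356 0.1546908429568977
```

View pics/fin.png

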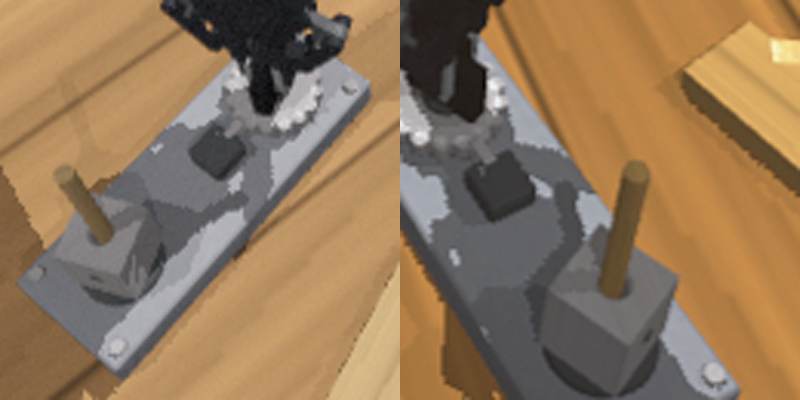

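The chuck has turned with the knob, with its faces now skewed to the base. The dowel stands at about (630,170) to (617,295) in the side half. The tool has turned 67.5°, the moment is near zero and the grip is 41 N.

```bash
python3 -c "
from workcell import manip
print(manip.hand_in())"
```

```text
the job is handed in; nothing more can be done
None
```

The dowel is fully home in the chuck, the knob was turned 67.5° clockwise to the third stop and is still gripped at about 41 N, and the job is handed in; I judged the stop by turn angle and the chuck's rotation in the last picture, because the clicks did not show in the moment readings.

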